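# Uncover the V-block and hold the macro lens down in it

## Task

Lift the clear dust cover off the V-block by its orange handle and hang it by that handle on the two-prong hook, then let go of it. Then fetch the lens barrel from the cork rest and lay it along the V, about centred lengthwise, with its brass-ringed front glass towards the white light box, and finish while still holding it: keep pressing it down steadily, with about a kilogram of push (gently, no slamming), so that it bears firmly on both faces of the V while I do up the strap. Leave the other things on the bench where they are.

Things in the scene. Friction and masses are not known exactly. Their poses are not given: they have to be found in the camera images.
- vblock: Dark steel V-block with bright V faces, fixed. Origin on the bench under its middle. Base plate 76 (x) by 90 (y) by 18 mm high. The 90 degree V, 44 mm wide at its mouth, runs along y and is 44 mm long (y -22 to +22); the block's flat tops beside it are 46.6 mm up and reach x -37 and +37. Its +y points roughly to the white light box at the far left (+y) of the bench. It starts under the dust cover.
- seat (a point): Point on the V-block 60 mm above the bench: where the middle of the lens's axis lies when the lens is fully seated and centred. Axes as the V-block.
- face_near: Bright sloping face of the V on the V-block's -x side (towards the robot), ground and slippery (friction about 0.15), 31 mm wide down the slope, 44 mm long; fixed.
- face_far: Bright sloping face of the V on the V-block's +x side, otherwise the same; fixed.
- cover: Loose clear plastic dust cover, open below, 102 (x) by 120 (y) by 63 mm high, walls 3 mm, about 180 g, orange rim. Origin at the centre of its open underside, z up. It stands on the bench over the V-block, its y along the block's y. The orange bail handle over its top spans y -54 to +54; height with handle 123 mm.
- cover_handle (a point): Middle of the cover's handle bar, 118 mm above the cover's underside: a square bar 10 by 10 mm, running along the cover's y; its free length between the uprights is 92 mm, with 50 mm of free height below it, above the cover's flat top. Axes as the cover: grip it from above across x.
- hook_stand: Fixed wooden hook stand. Origin on the bench under hook_rest. Two parallel brass prongs (8 mm rods at y -28 and +28, 56 mm apart) run from the post to its -x (roughly to the robot). Post and crossbar begin at x +76 mm and end level with the prong tops. Upturned tips at x -34 to -42 mm, 12 mm above the prong tops. Base plate 12 mm thick, x +20 to +150 mm.
- hook_rest (a point): Point midway between the prongs, level with their tops, 190 mm above the bench. The cover hangs with its bar across both prongs at about this x, along the stand's y, bar centre 5 mm above this point; fingers pass between the prongs. Bring it in from the tips' side (-x), bar just over the tips, the box below the prongs. 34 mm to the tips (-x), 76 mm to the crossbar (+x).
- lens: Loose lens barrel, a plain cylinder 50 mm in diameter and 70 mm long, about 280 g. Origin on its axis at mid length; its y axis is the cylinder axis, +y towards the front. Silver rear, black middle, brass ring at the front. At the start it lies level on the cork rest, its axis 37 mm above the bench.
- lens_front (a point): Centre of the lens's front (green glass) end face, 35 mm along +y from its origin, beside the brass ring.
- lens_rest: Fixed cork rest, 85 (x) by 90 (y) by 12 mm with two 4 mm high ribs along y, 30 mm apart, between which the lens lies along y. Origin at the bench surface under its middle.
- bead_jar: Bystander: amber jar with white cap, 48 mm in diameter, 70 mm high; origin under its middle.
- glue_jar: Bystander: white jar with red cap, 44 mm in diameter, 60 mm high; origin under its middle.
- findings_tin: Bystander: flat metal tin, 60 mm in diameter, 28 mm high; origin under its middle.
- camera: Bystander: black camera, about 85 by 115 by 83 mm; origin under its middle.
- brush_cup: Bystander: blue ceramic cup with brushes, 68 mm in diameter, 150 mm high with the brushes; origin under its middle.
- screwdriver: Bystander: screwdriver lying on the bench, 130 mm long; origin under its middle.
There are look-alikes about, which are no part of the job. Of the things like the cover, leave any that is green or red; of the rest the smaller one is meant.

How it is judged:
On the way:
1. the cover hangs by its handle on both prongs, let go (z of cover_handle in the frame of hook_rest between -0.002 and 0.014 m and x of cover_handle in the frame of hook_rest between -0.034 and 0.03 m and y of cover_handle in the frame of hook_rest between -0.025 and 0.025 m and contact force between cover and hook_stand above 0.8 N and contact force between the fingers and cover below 0.2 N and angle between cover's own z axis and vertical below 0.2 rad), for 0.3 s.
At the end, for the whole second after the job is handed in: Cover hangs by its handle on the prongs, let go, at rest. Lens in the V within 3 mm across and in height, 11 mm lengthwise of the seat, parallel within 0.06 rad, front to the light box, still, touched by the fingers, bearing on each V face with 3.5 to 30 N (weight alone: under 3 N) (all of step 1 and linear speed of cover below 0.03 m/s and x of lens in the frame of seat between -0.003 and 0.003 m and z of lens in the frame of seat between -0.003 and 0.003 m and y of lens in the frame of seat between -0.011 and 0.011 m and angle between the y axis of lens and the y axis of vblock, either way round below 0.06 rad and y of lens_front in the frame of seat above 0.02 m and contact force between lens and face_near between 3.5 and 30 N and contact force between lens and face_far between 3.5 and 30 N and contact force between the fingers and lens above 2 N and linear speed of lens below 0.01 m/s); the arm keeps its last pose, push and grip.
It fails at once if the lens is slammed or pushed into the V-block with more than 60 N (contact force between lens and vblock above 60 N).
It fails at once if another loose thing on the bench is moved more than 30 mm (distance of any of bead_jar, glue_jar, findings_tin, camera, brush_cup, screwdriver from where it was at the start of the episode above 0.03 m).
It also fails if it takes over 64 s, if anything falls off the work surface, if the arm or the gripper's body presses on something with over 40 N, if the wrist force passes 120 N, or if a joint passes its speed limit or range.

## Robot

A 7-joint arm with a two-finger parallel gripper is mounted at the origin on the work surface. World frame = base frame: x ahead of the robot, y to its left, z up, the work surface at z = 0. Lengths are in m, angles in rad, forces in N, time in s.
With the tool pointing down it reaches from about 0.35 to 0.9 m from the base axis. Payload 8.1 kg.
Tool frame: the origin (TCP) lies between the finger pads; the fingertips stand 22 mm ahead of it and the grasp point (between the pads) lies 3 mm ahead of it (arm.tip_reach is the distance from the TCP to the fingertips, in m); z points along the fingers, y is the line along which they close (so a half turn about z gives the same grasp; the last joint's range is limited). The gripper opens to 92 mm and grips with 3 to 60 N. Pads are 19 mm wide; open, the fingers measure 130 mm over their backs; the gripper's body (75 mm by 190 mm) begins 47 mm behind the grasp point.
Start: joints at [1, 0.434, 0.025, 1.573, -0.012, 1.134, -0.075], TCP at [0.282, -0.558, 0.249] pointing down, gripper open.
Joint ranges: [-2.62, 2.62], [-0.44, 2.09], [-1.27, 1.32], [0.08, 2.57], [-1.32, 4.46], [0.12, 2], [-2.74, 2.74]. Speed limits (rad/s): [2.22, 2.22, 3.01, 3.01, 3.14, 3.14, 3.14].

## Interface

Orientations are given as a rotation vector (axis times angle).
In Python, from cell import telemetry, vision, job, arm gives the robot as it stands. The module is installed in compiled form; this text tells all that it offers.
- The arm moves only by the shell command python3 -m creep 'ROWS' [FORCE]. ROWS is text: rows parted by semicolons, each of 7 numbers parted by spaces: the finger opening in cm, from 0 to 9.18, then the shift along the tool's x, y, z in cm, then the turn, a rotation vector about the tool's x, y, z in degrees. A call has 1 to 5 rows; each row is the pose to reach, as a shift and turn from the pose commanded when the call began, along the tool's axes at that moment; what a row does not reach only later rows make up. A row lasts 1/8 s, in which the tool goes at most 62.5 mm and 10.7 degrees, less where a joint would pass 70% of its speed; a pose out of reach is approached as far as the arm can. A call with a gripper value outside its range is refused whole. The fingers move at their own pace and stop on an object; FORCE is the grip in N (left out, the last holds). Time passes only in rows, so rows that repeat a pose let the fingers close. It gives the time, the measured TCP pose, the force, the opening and the grip force at its end, in the units of the state.
- telemetry.observe(): the state, without advancing time (a new reading comes with each control period).
- vision.get_image(name): name is "side" or "top" or "wrist"; returns the picture (480x640x3 uint8, red, green, blue); there is no depth.
- vision.camera_info(name): a dict with "fov_y" (degrees; the focal length in pixels is half the picture's height over the tangent of half this angle, whatever the lens; pixels are square), "cx", "cy" (the principal point, pixels), "extrinsics" (4x4, takes a point from camera to world coordinates). Camera axes: x right, y down, z forward; pixel columns grow to the right and rows downward; lengths in m; the calibration is good to about 2 mm. A picture is of the moment at which its call begins: read the wrist's pose just before it. camera_info takes no time and is no camera call; for the wrist camera it gives the pose at the moment of the call.
- job.sign_off(): hands the job in; it is judged then, once.
The state is a dict: "clock": time; "joints": joint angles; "dq": joint speeds; "joint_efforts": joint torques, N m; "position": TCP position; "ee_rot": TCP orientation; "force": force on the tool from outside, world axes, zero at the start; "ft_torque": the same for the moment, N m; "width": opening from 0.0 (shut) to 1.0 (fully open); "gripper_force": force on a finger pad.
Only numpy, scipy, OpenCV 4.12 (cv2) and the standard library are available. Lean on these libraries where they do the work, as an engineer would, in place of code of your own. Each camera call takes 0.05 s, during which the arm holds its last target. There are 200 camera calls.

## Working session

There is one attempt and no reset: what is moved stays moved. The work goes in short steps, Python scripts to look and compute and a shell command to move; the robot and the scene stay as the last step left them, time stands still between calls to the robot, and variables do not carry over. Pictures are saved under pics/ and viewed, at most 10 in all, crops included, and the job is handed in when it is done.

```bash
mkdir -p pics; python3 - <<'E'
from cell import telemetry, vision, job, arm
import cv2,numpy as np
print(telemetry.observe())
for n in("side","top","wrist"):
    i=vision.camera_info(n);print(n,i)
    cv2.imwrite(f"pics/{n}0.png",vision.get_image(n)[:,:,::-1])
E
```

```text
{'clock': 0.0, 'joints': array([ 1.00040997,  0.43519807,  0.02497869,  1.57408046, -0.01160406,
        1.13402231, -0.07508987]), 'dq': array([-1.21332192e-03,  8.57746029e-06,  1.14432460e-03, -3.27072469e-04,
       -4.34397776e-04, -1.16411631e-03, -1.05812710e-04]), 'joint_efforts': array([-6.82403206e-04, -6.67861319e+01,  9.84687880e-01, -3.14456928e+01,
       -6.05695182e-02,  4.30466223e-02,  2.12839905e-04]), 'position': array([ 0.28155443, -0.55745479,  0.24796693]), 'ee_rot': array([-3.05463412e+00, -7.27670847e-01,  7.80394296e-04]), 'force': array([ 0.08052934,  0.28111114, -0.39114698]), 'ft_torque': array([-0.01416925,  0.03613811, -0.00450251]), 'gripper_force': 0.0, 'width': 1.0000976806873665}
side {'fov_y': 48.56794967267843, 'cx': 324.92630119518725, 'cy': 244.65196900280793, 'extrinsics': array([[-0.98588651, -0.12143744,  0.11524208,  0.27882761],
       [-0.16670386,  0.77547287, -0.6089759 ,  0.88706139],
       [-0.01541463, -0.61959243, -0.78477233,  1.17461495],
       [ 0.        ,  0.        ,  0.        ,  1.        ]])}
top {'fov_y': 50.48852195488161, 'cx': 318.820463605038, 'cy': 244.41962119708117, 'extrinsics': array([[-2.15334723e-02, -9.90519071e-01,  1.35677114e-01,
         2.93939925e-01],
       [-9.99767801e-01,  2.14439559e-02, -2.12139644e-03,
         4.61205298e-02],
       [-8.08170433e-04, -1.35691291e-01, -9.90750837e-01,
         1.28001752e+00],
       [ 0.00000000e+00,  0.00000000e+00,  0.00000000e+00,
         1.00000000e+00]])}
wrist {'fov_y': 71.02156421034512, 'cx': 322.6972368474123, 'cy': 243.15404387788544, 'extrinsics': array([[ 4.50715249e-01, -8.50118538e-01, -2.72312752e-01,
         3.53917529e-01],
       [-8.92667267e-01, -4.29558302e-01, -1.36472765e-01,
        -5.20586629e-01],
       [-9.56175563e-04,  3.04595036e-01, -9.52481469e-01,
         3.83799543e-01],
       [ 0.00000000e+00,  0.00000000e+00,  0.00000000e+00,
         1.00000000e+00]])}
```

View pics/top0.png

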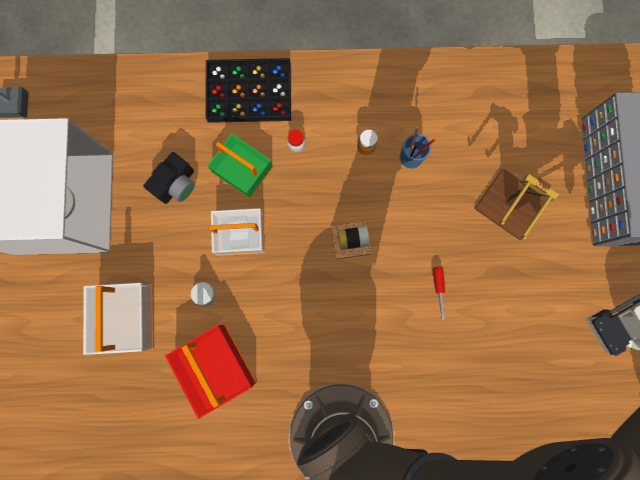

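View pics/side0.png

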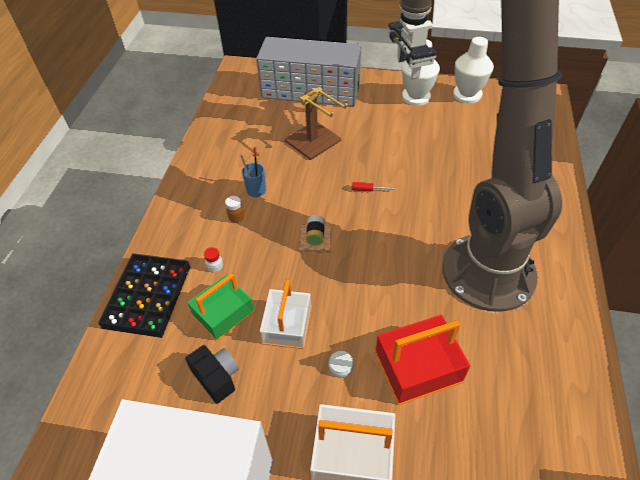

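The meant cover is the clear one at about (237,230) in the top view, with its orange bar at (232,227). The lens is at (352,238) with its brass end to the left (+y, the light box). The hook stand is at (520,203), with the prongs pointing to lower left.

```bash
cat > h.py <<'E'
from cell import telemetry, vision, job, arm
import cv2,numpy as np
from scipy.spatial.transform import Rotation as R
def ray(i,p,z):
    f=240/np.tan(np.radians(i["fov_y"]/2));E=i["extrinsics"]
    d=E[:3,:3]@[(p[0]-i["cx"])/f,(p[1]-i["cy"])/f,1]
    return E[:3,3]+d*(z-E[2,3])/d[2]
def proj(i,P):
    f=240/np.tan(np.radians(i["fov_y"]/2));E=i["extrinsics"]
    q=E[:3,:3].T@(np.array(P)-E[:3,3]);return np.array([i["cx"]+f*q[0]/q[2],i["cy"]+f*q[1]/q[2]])
def orange(im):
    h=cv2.cvtColor(im,cv2.COLOR_RGB2HSV);return cv2.inRange(h,(9,200,150),(22,255,255))
def brass(im):
    h=cv2.cvtColor(im,cv2.COLOR_RGB2HSV);return cv2.inRange(h,(20,110,110),(32,255,255))
def tool():
    s=telemetry.observe();return np.array(s["position"]),R.from_rotvec(s["ee_rot"])
E
python3 - <<'E'
from h import *
t=cv2.imread("pics/top0.png");s=cv2.imread("pics/side0.png")
i=vision.camera_info("top")
o=orange(t[:,:,::-1])
m=np.zeros_like(o);m[205:260,205:270]=o[205:260,205:270]
r=cv2.minAreaRect(max(cv2.findContours(m,0,1)[0],key=cv2.contourArea));print(r)
for p in cv2.boxPoints(r): print(p,ray(i,p,.123))
a=cv2.resize(t[160:260,460:570],None,fx=4,fy=4,interpolation=2)
b=cv2.resize(s[70:170,270:380],None,fx=4,fy=4,interpolation=2)
c=cv2.resize(t[195:275,195:395],None,fx=4,fy=4,interpolation=2)[:200*4]
cv2.imwrite("pics/c1.png",np.hstack([a,b])[:, :][:400,:880][:, :]) 
x=np.hstack([a,b]);x=cv2.resize(x,(800,364));cv2.imwrite("pics/c1.png",np.vstack([x,c[80:316]]))
E
```

```text
((232.45477294921875, 227.54977416992188), (7.229903697967529, 46.9943733215332), 87.27368927001953)
[208.81223 225.05656] [0.50295073 0.29637362 0.123     ]
[255.75342 222.82127] [0.50583852 0.18808207 0.123     ]
[256.09732 230.04298] [0.48893075 0.18736978 0.123     ]
[209.15613 232.27827] [0.48605752 0.29545049 0.123     ]
```

View pics/c1.png

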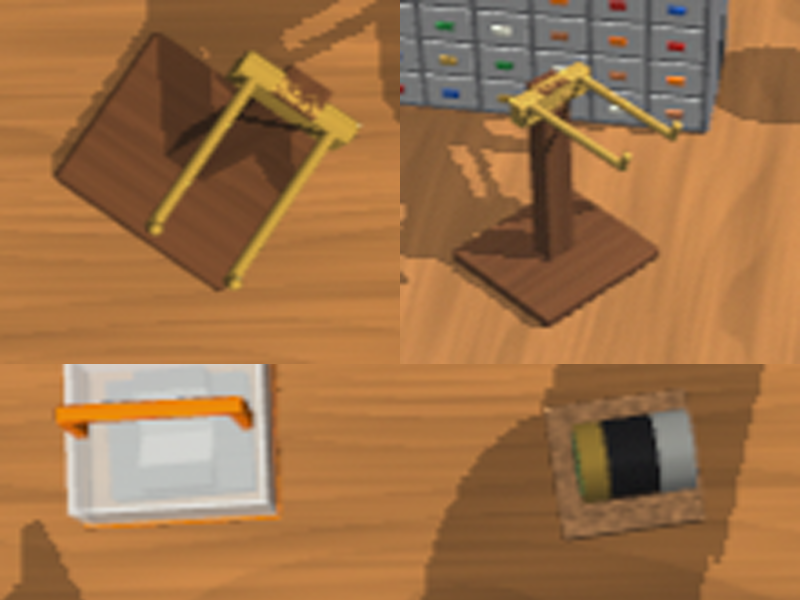

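The crop shows the prong tips at about (503,223) and (524,238) in the full top picture, and the prong roots at about (529,184) and (551,198). The lens has its brass and green front to the left (+y). The V-block is visible through the cover.

```bash
python3 - <<'E'
from h import *
i=vision.camera_info("top");j=vision.camera_info("side")
T1=ray(i,(502.6,222.7),.202);T2=ray(i,(524.4,237.5),.202)
R1=ray(i,(528.8,184.2),.19);R2=ray(i,(550.8,198),.19)
print(T1,T2,np.linalg.norm(T1-T2),R1,R2)
# side tips in crop (622,160),(674,130)
def tri(a,b):
    A=[];B=[]
    for c,p in((i,a),(j,b)):
        o=c["extrinsics"][:3,3];d=ray(c,p,0)-o;d/=np.linalg.norm(d);M=np.eye(3)-np.outer(d,d);A.append(M);B.append(M@o)
    return np.linalg.lstsq(np.vstack(A),np.hstack(B),rcond=None)[0]
print(tri((502.6,222.7),(270+274/3.636,70+130/3.64)),tri((502.6,222.7),(270+222/3.636,70+160/3.64)),tri((524.4,237.5),(270+274/3.636,70+130/3.64)),tri((524.4,237.5),(270+222/3.636,70+160/3.64)))
d=(R1+R2-T1-T2)[:2];print("x dir",np.degrees(np.arctan2(d[1],d[0])));e=(T1-T2)[:2];print("y dir-90",np.degrees(np.arctan2(e[1],e[0]))-90)
# lens corners in crop: outline approx
f=lambda u,v:(195+u/4,195+(v-364+80)/4)
for p in ((574,425),(690,410),(697,488),(584,503)): print(ray(i,f(*p),.037))
p,r=tool();print(p,r.as_matrix())
E
```

```text
[ 0.48013038 -0.35216125  0.202     ] [ 0.44699069 -0.3965411   0.202     ] 0.055387822607695626 [ 0.56669368 -0.42015978  0.19      ] [ 0.53471445 -0.46586728  0.19      ]
[ 0.45701661 -0.33518887  0.24543096] [ 0.48388397 -0.35534159  0.19348138] [ 0.44938533 -0.40017046  0.19320393] [ 0.47635116 -0.42076966  0.14118678]
x dir -38.23537333717434
y dir-90 -36.74973917767195
[ 0.49848715 -0.00598285  0.037     ]
[ 0.5063376  -0.07803712  0.037     ]
[ 0.45754548 -0.08066579  0.037     ]
[ 0.44974314 -0.01083214  0.037     ]
[ 0.28163701 -0.55755206  0.24813875] [[ 8.92574859e-01  4.50898831e-01 -6.04444966e-04]
 [ 4.50899229e-01 -8.92574286e-01  1.01438024e-03]
 [-8.21291675e-05 -1.17795407e-03 -9.99999303e-01]]
```

```bash
cat >> h.py <<'E'
def go(x,y,z,yaw):
    "shift (cm, tool axes) and turn (deg) to TCP x y z, tool down, tool y at world angle yaw deg (mod 180)"
    p,r=tool();d=r.inv().apply(np.array([x,y,z])-p)*100
    c=np.radians(yaw);M=np.array([[-np.sin(c),np.cos(c),0],[np.cos(c),np.sin(c),0],[0,0,-1]]).T
    best=min((( r.inv()*R.from_matrix(M*s)).as_rotvec(degrees=True) for s in([[1,1,1]],[[-1,-1,1]])),key=np.linalg.norm)
    s=telemetry.observe();print("t",round(s["clock"],2),"pos",p.round(4),"d",d.round(2),"rot",best.round(1),"F",s["force"].round(1),"w",round(s["width"]*9.18,2),"g",round(s["gripper_force"],1),"j",s["joints"].round(2))
E
python3 -m creep '9.18 20.7 -23.2 -5 0 0 -53;9.18 20.7 -23.2 -5 0 0 -53;9.18 20.7 -23.2 -5 0 0 -53;9.18 20.7 -23.2 -5 0 0 -53;9.18 20.7 -23.2 -5 0 0 -53' 40
python3 -c "
from h import *
go(.496,.242,.27,1.5)"
```

```text
clock: 0.78
position: [0.3615, -0.2578, 0.2987]
ee_rot: [2.404, 2.022, -0.0]
force: [1.7, 0.2, 0.7]
width: 0.997
gripper_force: 0.0
t 0.78 pos [ 0.3615 -0.2578  0.2987] d [51.54  4.69  2.85] rot [  0.    0.  -11.4] F [1.7 0.2 0.7] w 9.16 g 0.0 j [ 0.77  0.11 -0.29  1.89  0.04  1.14  0.29]
```

```bash
python3 -m creep '9.18 6 0.5 0 0 0 -5;9.18 31 2.8 0 0 0 -11.4;9.18 31 2.8 0 0 0 -11.4;9.18 31 2.8 0 0 0 -11.4;9.18 31 2.8 0 0 0 -11.4'
python3 -c "
from h import *
go(.496,.242,.27,1.5)"
```

```text
clock: 1.4
position: [0.4437, 0.0411, 0.2985]
ee_rot: [2.198, 2.243, 0.0]
force: [1.1, -1.0, 0.6]
width: 0.997
gripper_force: 0.0
t 1.4 pos [0.4437 0.0411 0.2985] d [19.98  5.64  2.84] rot [ 0.   0.  -0.3] F [ 1.1 -1.   0.6] w 9.16 g 0.0 j [ 0.33  0.15 -0.6   1.87  0.09  1.15 -0.29]
```

```bash
python3 -m creep '9.18 6 2 0 0 0 0;9.18 12 4 0 0 0 0;9.18 17 5.6 0 0 0 0;9.18 17 5.6 0 0 0 0;9.18 17 5.6 0 0 0 0' >/dev/null
python3 - <<'E'
from h import *
go(.496,.242,.27,1.5)
i=vision.camera_info("wrist");im=vision.get_image("wrist")
o=orange(im);cv2.imwrite("pics/w1.png",im[:,:,::-1])
for c in cv2.findContours(o,0,1)[0]:
    if cv2.contourArea(c)>150:
        r=cv2.minAreaRect(c);print(r,*[ray(i,p,.123)[:2].round(4) for p in cv2.boxPoints(r)])
E
```

```text
t 2.02 pos [0.4958 0.21   0.2978] d [3.2  0.09 2.78] rot [-0.1  0.  -0.3] F [ 0.1 -1.7  0.4] w 9.18 g 0.0 j [ 0.01  0.33 -0.67  1.67  0.22  1.22 -0.69]
((499.3521423339844, 190.80902099609375), (36.61945343017578, 127.33728790283203), 43.51213073730469) [0.6077 0.2142] [0.6736 0.2991] [0.7019 0.2782] [0.6368 0.1894]
((328.9284362792969, 187.48980712890625), (115.08096313476562, 9.406024932861328), 89.37040710449219) [0.4929 0.297 ] [0.5011 0.2972] [0.5055 0.1914] [0.4964 0.1911]
((99.07141876220703, 118.08252716064453), (95.20085906982422, 183.00074768066406), 8.219209671020508) [0.2285 0.2278] [0.2841 0.3755] [0.3584 0.3675] [0.3145 0.2167]
```

View pics/w1.png

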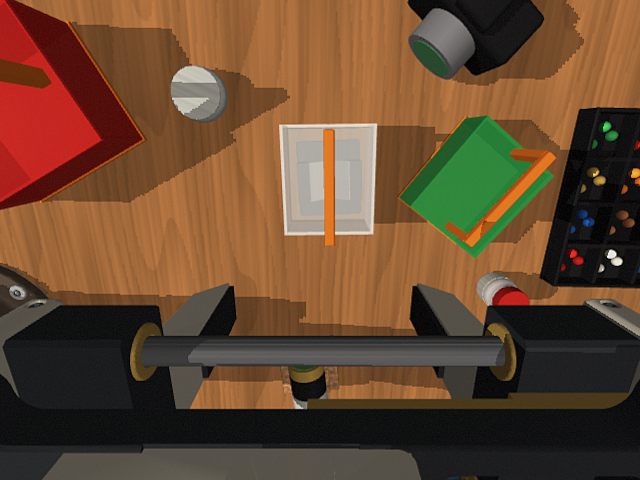

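The bar is isolated at (329,187), its centre at about (0.499, 0.244) with yaw about 2°. The green look-alike is clear of the fingers. Descending onto the bar.

```bash
python3 -m creep '6 3.4 0.25 4 0 0 -0.5;6 3.4 0.25 9 0 0 -0.5;6 3.4 0.25 13 0 0 -0.5;6 3.4 0.25 17.6 0 0 -0.5;6 3.4 0.25 17.6 0 0 -0.5' >/dev/null
python3 -c "
from h import *
go(.498,.244,.121,2)"
```

```text
t 2.7 pos [0.4963 0.2413 0.12  ] d [ 0.26  0.17 -0.11] rot [-0.3  0.2 -0.4] F [-0.4  0.2  0.7] w 6.01 g 0.0 j [-0.12  0.54 -0.6   1.86  0.39  0.87 -0.88]
```

```bash
python3 -m creep '6 0.2 0.15 0 0 0 0;0 0.2 0.15 0 0 0 0;0 0.2 0.15 0 0 0 0;0 0.2 0.15 0 0 0 0;0 0.2 0.15 0 0 0 0' 40
python3 -m creep '0 0 0 0 0 0 0;0 0 0 -1 0 0 0;0 0 0 -2.5 0 0 0;0 0 0 -5 0 0 0;0 0 0 -7 0 0 0' 
python3 -c "
from h import *
go(.45,-.08,.235,-37)"
```

```text
clock: 3.32
position: [0.4992, 0.2466, 0.1225]
ee_rot: [2.188, 2.254, 0.0]
force: [-0.8, -1.2, -0.2]
width: 0.266
gripper_force: 0.0
clock: 3.95
position: [0.4993, 0.2469, 0.1943]
ee_rot: [2.188, 2.254, 0.002]
force: [0.0, 0.5, -2.5]
width: 0.107
gripper_force: 40.0
t 3.95 pos [0.4993 0.2469 0.1943] d [-32.53  -5.9   -4.1 ] rot [ 0.  -0.  38.7] F [ 0.   0.5 -2.5] w 0.98 g 40.0 j [-0.09  0.46 -0.65  1.77  0.32  1.02 -0.82]
```

```bash
python3 -m creep '0 -2 -0.3 -3 0 0 0;0 -6 -1.2 -6 0 0 5;0 -11 -2 -7 0 0 12;0 -16 -3 -7 0 0 19;0 -21 -3.8 -7 0 0 26' >/dev/null
python3 -c "
from h import *
go(.391,-.318,.265,-37.3)"
```

```text
t 4.58 pos [0.467  0.0342 0.2636] d [-35.2    7.7   -0.15] rot [ 0.1 -0.  12.8] F [ 0.6 -0.9 -1.8] w 0.96 g 40.0 j [ 0.28  0.22 -0.55  1.88  0.13  1.08 -0.75]
```

```bash
python3 -m creep '0 -5 1.1 0 0 0 2;0 -10 2.2 0 0 0 4;0 -15 3.3 0 0 0 6;0 -20 4.4 0 0 0 8;0 -25 5.5 0 0 0 10' >/dev/null
python3 -m creep '0 -4 0.8 0 0 0 1;0 -7 1.6 0 0 0 2;0 -9 2 0 0 0 2.5;0 -9 2 0 0 0 2.5;0 -9 2 0 0 0 2.5' >/dev/null
python3 - <<'E'
from h import *
go(.391,-.318,.265,-37.3)
i=vision.camera_info("wrist");im=vision.get_image("wrist");cv2.imwrite("pics/w2.png",im[:,:,::-1])
i2=vision.camera_info("wrist");print(abs(i2["extrinsics"]-i["extrinsics"]).max())
for P in((.4801,-.3522,.202),(.447,-.3965,.202),(.494,-.397,.19)):print(proj(i,P))
np.save("E2.npy",i["extrinsics"])
E
```

```text
t 5.83 pos [ 0.3811 -0.2993  0.2626] d [-0.91  1.91 -0.24] rot [ 0.  -0.   0.6] F [-0.3 -0.2 -1. ] w 0.94 g 40.0 j [ 0.79  0.21 -0.28  1.87  0.07  1.07 -0.16]
0.0003793776947372818
[504.96641318 246.372248  ]
[491.18584774 325.35384654]
[545.27326635 279.69440522]
```

View pics/w2.png

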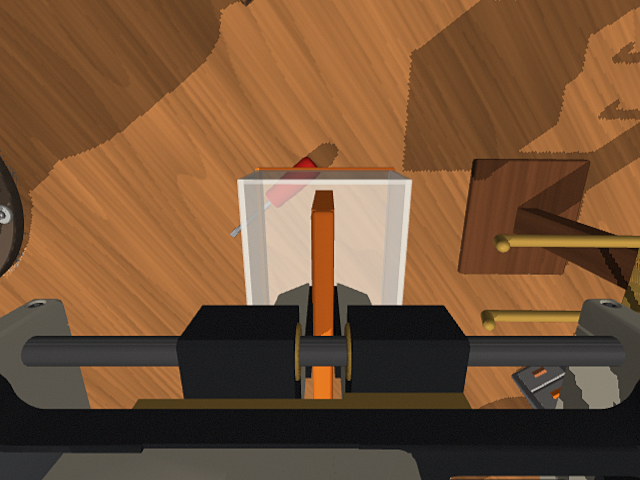

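The tips show at about (502,243) and (489,320), within a few pixels of the prediction. The bar runs straight up the picture from the fingers, and its end is at about (323,192–210). I'll refine the hook pose and check how the bar sits in the grip.

```bash
python3 - <<'E'
from h import *
i=vision.camera_info("wrist");i["extrinsics"]=np.load("E2.npy")
im=cv2.imread("pics/w2.png")[:,:,::-1]
b=brass(im);b[:, :470]=0;b[:220]=0;b[335:]=0;b[:,560:]=0
for c in cv2.findContours(b,0,1)[0]:
    if cv2.contourArea(c)>100:
        x0=c[:,0,0].min();q=c[c[:,0,0]<x0+14,0];u=(q.min(0)+q.max(0))/2;print("tip",x0,q.min(0),q.max(0))
        # prong edges further along
        for X in(530,550):
            col=np.where(b[:,X]*0+cv2.drawContours(np.zeros_like(b),[c],-1,255,-1)[:,X])[0]
            if len(col):print(X,col.min(),col.max(),ray(i,(X,(col.min()+col.max())/2),.187).round(4))
A=ray(i,(502,243),.202);B=ray(i,(489,320),.202);print(A,B,np.linalg.norm(A-B))
p,r=tool();m=r.as_matrix()
for dz in(0,-.005,-.01):
  for zz in(.005,-.005):
    P=p+m[:,2]*(.003-dz)+m[:,0]*.054;print(dz,zz,proj(i,P+[0,0,zz]))
o=orange(im);o[:, :300]=0;o[:,350:]=0;ys=np.where(o[:,323])[0];print(ys[:60])
h=im[185:225:3,323];print(h.tolist())
E
```

```text
tip 483 [483 313] [496 329]
530 313 320 [ 0.4739 -0.4191  0.187 ]
550 313 320 [ 0.4852 -0.4275  0.187 ]
tip 496 [496 236] [509 251]
530 238 246 [ 0.4987 -0.3684  0.187 ]
550 237 245 [ 0.5095 -0.3757  0.187 ]
[ 0.47965551 -0.34915309  0.202     ] [ 0.44775842 -0.39203682  0.202     ] 0.05344566930868871
0 0.005 [325.46722368 206.93842643]
0 -0.005 [325.27667311 202.28019905]
-0.005 0.005 [325.36919505 204.52274389]
-0.005 -0.005 [325.1909094  200.16556875]
-0.01 0.005 [325.2775894  202.26534052]
-0.01 -0.005 [325.11041944 198.18097057]
[168 213 214 215 216 217 218 219 220 221 222 223 224 225 226 227 228 229
 230 231 232 233 234 235 236 237 238 239 240 241 242 243 244 245 246 247
 248 249 250 251 252 253 254 255 256 257 258 259 260 261 262 263 264 265
 266 267 268 269 270 271]
[[216, 191, 168], [220, 199, 177], [94, 36, 0], [103, 49, 14], [102, 46, 8], [104, 50, 16], [103, 47, 9], [103, 48, 13], [104, 49, 17], [147, 68, 20], [174, 81, 24], [177, 83, 22], [179, 85, 27], [177, 85, 24]]
```

```bash
python3 -m creep '0 -0.9 2 2 0 0 0.3;0 -0.9 2 4.3 0 0 0.3;0 -0.9 2 4.3 0 0 0.3;0 -0.9 2 4.3 0 0 0.3' >/dev/null; python3 -c "
from h import *
go(.495,-.394,.220,-37)"
```

```text
t 6.38 pos [ 0.3918 -0.3191  0.2202] d [ 0.24 12.75  0.03] rot [ 0. -0. -0.] F [ 0.3 -0.1 -1.1] w 0.95 g 40.0 j [ 0.8   0.29 -0.27  1.88  0.09  0.98 -0.16]
```

```bash
python3 -m creep '0 0.1 3 0 0 0 0;0 0.2 6 0 0 0 0;0 0.2 9 0 0 0 0;0 0.2 11.5 0 0 0 0;0 0.2 12.6 0 0 0 0' ;python3 -m creep '0 0 0 0 0 0 0;0 0 0 0.8 0 0 0;0 0 0 1.6 0 0 0;0 0 0 2.1 0 0 0;0 0 0 2.1 0 0 0'; python3 -c "
from h import *
go(.495,-.394,.198,-37)"
```

```text
clock: 7.0
position: [0.4941, -0.3946, 0.2203]
ee_rot: [2.811, 1.399, 0.002]
force: [-0.6, 0.1, -1.6]
width: 0.101
gripper_force: 40.0
clock: 7.62
position: [0.4922, -0.3938, 0.2013]
ee_rot: [2.812, 1.399, -0.0]
force: [-9.3, 7.1, 26.6]
width: 0.1
gripper_force: 40.0
t 7.62 pos [ 0.4922 -0.3938  0.2013] d [0.15 0.23 0.33] rot [ 0.1  0.  -0.1] F [-9.3  7.1 26.6] w 0.92 g 40.0 j [ 0.75  0.5  -0.24  1.6   0.13  1.06 -0.17]
```

```bash
python3 -m creep '0 0 0 -0.2 0 0 0;0 0 0 -0.2 0 0 0;0 0 0 -0.2 0 0 0'; python3 - <<'E'
from h import *
im=vision.get_image("side")[:,:,::-1];t=vision.get_image("top")[:,:,::-1];w=vision.get_image("wrist")[:,:,::-1]
a=cv2.resize(im[40:180,270:410],(400,400));b=cv2.resize(t[140:280,440:580],(400,400))
cv2.imwrite("pics/s3.png",np.hstack([a,b]));cv2.imwrite("pics/w3.png",w)
E
```

```text
clock: 8.0
position: [0.4923, -0.3938, 0.2016]
ee_rot: [2.813, 1.399, -0.0]
force: [-5.7, 2.7, 11.4]
width: 0.1
gripper_force: 40.0
```

View pics/w3.png

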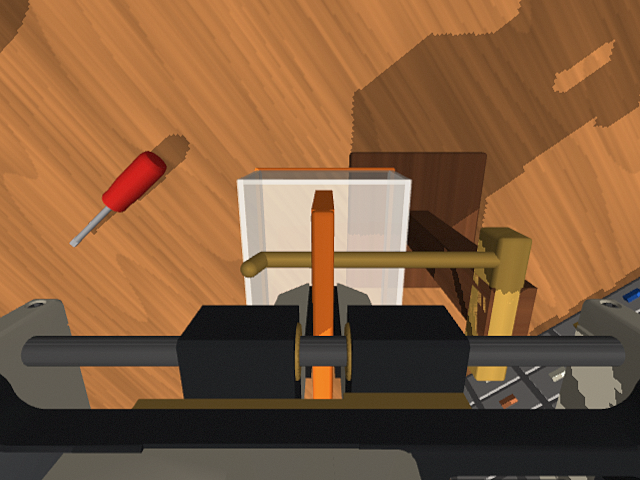

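The bar lies across the prong, well behind the upturned tip at (255,268) and clear of the crossbar at (505,250). Releasing.

```bash
python3 -m creep '0 0 0 -0.1 0 0 0;0 0 0 -0.1 0 0 0;3.5 0 0 -0.1 0 0 0;3.5 0 0 -0.1 0 0 0;3.5 0 0 -0.1 0 0 0'; python3 -m creep '3.5 0 0 0 0 0 0;3.5 0 0 -1 0 0 0;3.5 0 0 -3 0 0 0;3.5 0 0 -6 0 0 0;3.5 0 0 -9 0 0 0'; python3 - <<'E'
from h import *
go(.478,-.044,.25,7)
im=vision.get_image("side")[:,:,::-1];w=vision.get_image("wrist")[:,:,::-1]
a=cv2.resize(im[40:200,260:420],(400,400));b=cv2.resize(w,(400,300));b=np.vstack([b,np.zeros((100,400,3),np.uint8)])
cv2.imwrite("pics/s4.png",np.hstack([a,b]))
E
```

```text
clock: 8.78
position: [0.4928, -0.3942, 0.2011]
ee_rot: [-2.813, -1.399, 0.0]
force: [-0.6, -0.2, -0.8]
width: 0.361
gripper_force: 0.0
clock: 9.4
position: [0.4929, -0.3941, 0.293]
ee_rot: [2.812, 1.399, 0.0]
force: [0.5, -0.7, -0.0]
width: 0.379
gripper_force: 0.0
t 9.4 pos [ 0.4929 -0.3941  0.293 ] d [ 27.03 -22.31   4.29] rot [  0.    0.  -44.1] F [ 0.5 -0.7 -0. ] w 3.48 g 0.0 j [ 0.75  0.43 -0.24  1.48  0.11  1.25 -0.15]
```

View pics/s4.png

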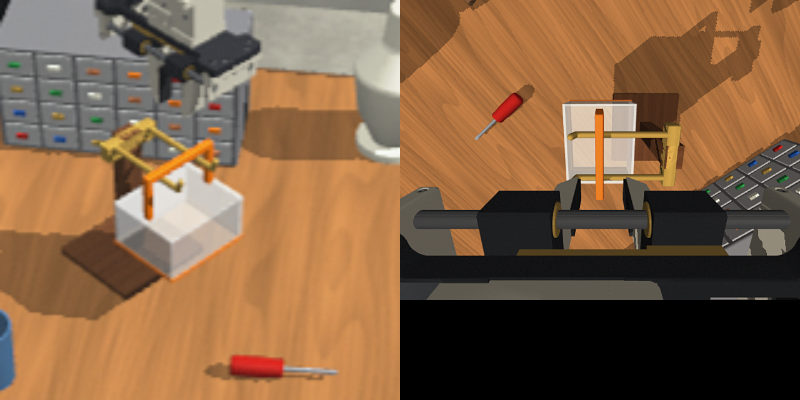

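The cover hangs level by its bar on both prongs and the fingers are clear of it. Now the lens: moving to where the wrist camera can see it.

```bash
python3 -m creep '7.5 6 -4 0 0 0 -10;7.5 12 -8.5 0 0 0 -20;7.5 16 -13 0 0 0 -30;7.5 20 -17.5 0 0 0 -40;7.5 22 -19.5 0 0 0 -44' >/dev/null;python3 -m creep '7.5 0 0 0 0 0 0;7.5 0 0 0 0 0 0' >/dev/null; python3 - <<'E'
from h import *
go(.478,-.044,.10,6.5)
i=vision.camera_info("wrist");im=vision.get_image("wrist");np.save("E5.npy",i["extrinsics"])
cv2.imwrite("pics/w5.png",im[:,:,::-1])
E
```

```text
t 10.38 pos [ 0.4701 -0.1018  0.2915] d [ 5.66  1.47 19.14] rot [0.  0.  0.3] F [-0.4 -1.3 -0.3] w 7.53 g 0.0 j [ 0.55  0.21 -0.53  1.81  0.12  1.15  0.1 ]
```

View pics/w5.png

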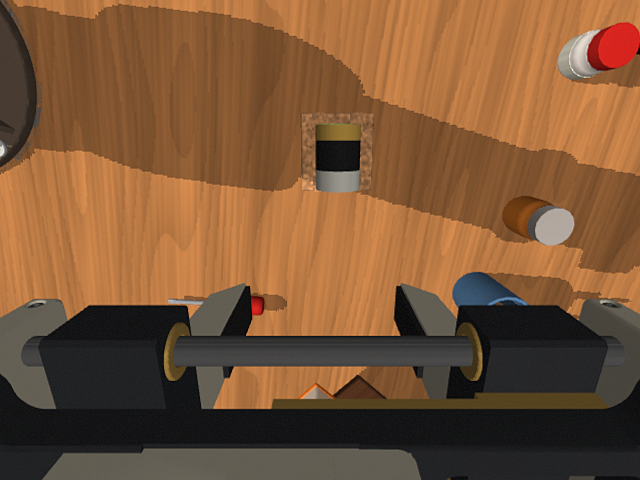

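The lens shows with its side edges at columns 316 and 360 and its ends at rows 124 (brass front) and 192. It is upright in the picture, so already aligned with the tool.

```bash
python3 - <<'E'
from h import *
i=vision.camera_info("wrist");i["extrinsics"]=np.load("E5.npy")
im=cv2.imread("pics/w5.png")[:,:,::-1]
h=cv2.cvtColor(im,cv2.COLOR_RGB2HSV)
m=(h[:,:,2]<40).astype(np.uint8);m[:130]=0;m[175:]=0;m[:,:300]=0;m[:,375:]=0
xs=[(np.where(m[r])[0].min(),np.where(m[r])[0].max()) for r in range(143,166,3)];print(xs)
for a,b in(xs[1],xs[-2]):print(ray(i,((a+b+1)/2,150),.037))
print(im[180:198,338].tolist(),im[116:128,338].tolist())
print(ray(i,(338.5,124),.062),ray(i,(338.5,191),.062),ray(i,(338.5,191),.037))
E
```

```text
[(np.int64(316), np.int64(359)), (np.int64(316), np.int64(359)), (np.int64(316), np.int64(359)), (np.int64(316), np.int64(359)), (np.int64(316), np.int64(359)), (np.int64(316), np.int64(359)), (np.int64(316), np.int64(359)), (np.int64(316), np.int64(359))]
[ 0.47738327 -0.03327561  0.037     ]
[ 0.47738327 -0.03327561  0.037     ]
[[150, 148, 138], [151, 148, 140], [150, 147, 138], [151, 148, 138], [152, 150, 139], [150, 148, 137], [152, 149, 139], [152, 148, 140], [149, 147, 138], [149, 148, 137], [149, 148, 139], [151, 148, 137], [171, 137, 109], [199, 124, 65], [193, 125, 68], [193, 124, 69], [192, 124, 72], [190, 124, 70]] [[137, 97, 63], [120, 83, 53], [116, 81, 53], [134, 95, 63], [143, 99, 63], [141, 97, 63], [131, 87, 59], [116, 103, 60], [124, 132, 65], [150, 112, 49], [149, 116, 55], [146, 113, 51]]
[ 0.47326974 -0.00689601  0.062     ] [ 0.48241721 -0.07492132  0.062     ] [ 0.48405588 -0.07869912  0.037     ]
```

```bash
python3 -m creep '7.5 6 1.5 4 0 0 -0.3;7.5 6 1.5 10 0 0 -0.3;7.5 6 1.5 15 0 0 -0.3;7.5 6 1.5 19 0 0 -0.3;7.5 6 1.5 19 0 0 -0.3' >/dev/null;python3 -c "
from h import *
go(.478,-.041,.050,7)"
```

```text
t 11.05 pos [ 0.4759 -0.0409  0.0989] d [-0.04  0.24  4.89] rot [-0.3 -0.1  0.1] F [ 0.1 -0.8  0.6] w 7.48 g 0.0 j [ 0.36  0.45 -0.5   2.06  0.32  0.72 -0.22]
```

```bash
python3 -m creep '7.5 0 0.2 2 0 0 0;7.5 0 0.2 4 0 0 0;7.5 0 0.2 4.9 0 0 0;7.5 0 0.2 4.9 0 0 0;7.5 0 0.2 4.9 0 0 0' >/dev/null;python3 -c "
from h import *
go(.478,-.041,.050,7)"; python3 -m creep '4 0 0 0 0 0 0;4 0 0 0 0 0 0;4 0 0 0 0 0 0;4 0 0 0 0 0 0;4 0 0 0 0 0 0' 40
```

```text
t 11.68 pos [ 0.4804 -0.0397  0.0533] d [-0.1  -0.26  0.33] rot [0.1 0.  0.2] F [ 0.5  0.2 -0. ] w 7.48 g 0.0 j [ 0.31  0.52 -0.45  2.09  0.39  0.61 -0.28]
clock: 12.3
position: [0.4797, -0.0395, 0.0525]
ee_rot: [2.078, 2.356, -0.0]
force: [-0.2, -0.1, 3.1]
width: 0.535
gripper_force: 40.0
```

```bash
python3 -m creep '4 0 0 -2 0 0 0;4 0 0 -5 0 0 0;4 4 0 -9 0 0 0;4 9 0 -14 0 0 0;4 14 1 -18 0 0 -4' >/dev/null; python3 -m creep '4 3 0 0 0 0 0;4 4.5 1 0 0 0 0;4 4.5 1 0 0 0 0;4 4.5 1 0 0 0 0' >/dev/null;python3 - <<'E'
from h import *
go(.498,.244,.15,2)
i=vision.camera_info("wrist");im=vision.get_image("wrist");np.save("E6.npy",i["extrinsics"])
cv2.imwrite("pics/w6.png",im[:,:,::-1])
t=vision.get_image("top");cv2.imwrite("pics/t6.png",t[:,:,::-1])
E
```

```text
t 13.43 pos [0.4727 0.1372 0.2249] d [9.99 4.56 7.47] rot [-0.1  0.1  9.1] F [-0.1 -0.1 -3.1] w 4.89 g 40.0 j [ 0.11  0.32 -0.63  1.88  0.22  1.02 -0.42]
```

View pics/w6.png

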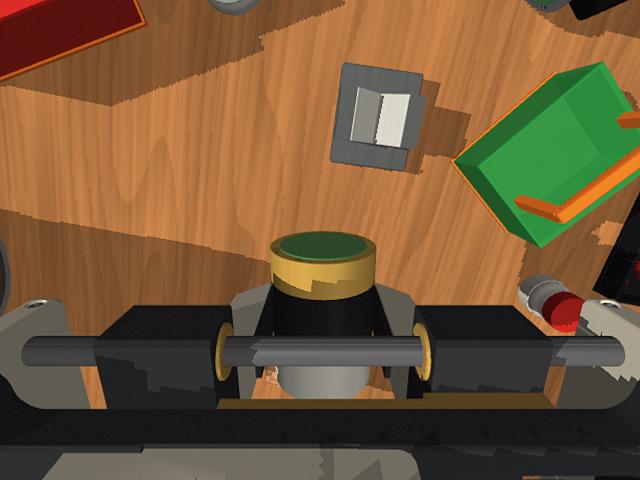

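The lens is held, green glass facing the V-block (+y). The V-block is at about (378,117), with its bright V between columns 351 and 411 and its plate corners near (344,63), (423,74), (408,170) and (331,160). Measuring the V.

```bash
python3 - <<'E'
from h import *
for n,E,roi in(("wrist","E6.npy",(50,180,325,428)),("top",None,(200,265,200,270))):
    i=vision.camera_info(n)
    if E:i["extrinsics"]=np.load(E)
    im=cv2.imread("pics/w6.png" if E else "pics/t6.png")[:,:,::-1]
    h=cv2.cvtColor(im,cv2.COLOR_RGB2HSV).astype(int);a,b,c,d=roi
    for nm,lo,hi,z in(("V",125,256,.0466),("plate",50,256,.018)):
        m=np.zeros(im.shape[:2],np.uint8);m[a:b,c:d]=((h[:,:,1]<75)&(h[:,:,2]>lo)&(h[:,:,2]<hi))[a:b,c:d]*255
        m=cv2.morphologyEx(m,cv2.MORPH_CLOSE,np.ones((3,3)))
        C=max(cv2.findContours(m,0,1)[0],key=cv2.contourArea);r=cv2.minAreaRect(C)
        P=np.array([ray(i,q,z)[:2] for q in cv2.boxPoints(r)])
        W=np.array([ray(i,q,z)[:2] for q in C[:,0]]).astype(np.float32)*1000
        rw=cv2.minAreaRect(W);print(n,nm,np.array(r[0]).round(1),r[1],"world rect",rw, "px centre", ray(i,r[0],z)[:2].round(4))
E
```

```text
wrist V [379.8 117. ] (53.457275390625, 53.88154220581055) world rect ((500.4161071777344, 242.22312927246094), (45.87995910644531, 43.95446014404297), 3.772221088409424) px centre [0.5008 0.2428]
wrist plate [378.8 117.6] (87.82266235351562, 99.70206451416016) world rect ((503.9004821777344, 242.4512939453125), (82.44784545898438, 88.8887710571289), 3.6373960971832275) px centre [0.5042 0.2443]
top V [237.  228.9] (22.137924194335938, 18.108537673950195) world rect ((505.6415710449219, 243.4250946044922), (54.849510192871094, 44.27095413208008), 5.23311710357666) px centre [0.5057 0.2435]
top plate [242. 232.] (64.0, 54.0) world rect ((503.1328430175781, 236.1970977783203), (136.79293823242188, 164.6246795654297), 89.52710723876953) px centre [0.5024 0.2356]
```

```bash
python3 -c "
from h import *
go(.501,.244,.105,3.3)"; python3 -m creep '4 5 2 3 0 0 4;4 9 4 7 0 0 7.8;4 9.9 4.9 10.5 0 0 7.8;4 9.9 4.9 11.9 0 0 7.8;4 9.9 4.9 11.9 0 0 7.8' >/dev/null; python3 -m creep '4 0 0 0 0 0 0' >/dev/null; python3 -c "
from h import *
go(.501,.244,.0755,3.3)"
```

```text
t 13.53 pos [0.4727 0.1373 0.2252] d [ 9.93  4.85 12.01] rot [-0.1  0.   7.8] F [-0.1  0.1 -1.4] w 4.9 g 40.0 j [ 0.11  0.31 -0.63  1.88  0.22  1.02 -0.42]
t 14.28 pos [0.5023 0.2446 0.1081] d [-0.05 -0.14  3.26] rot [ 0.1 -0.   0. ] F [-0.2  0.3 -2.1] w 4.94 g 40.0 j [-0.16  0.55 -0.54  1.86  0.37  0.83 -0.84]
```

```bash
python3 -m creep '4 0 -0.1 0.8 0 0 0;4 0 -0.1 1.5 0 0 0;4 0 -0.1 2 0 0 0;4 0 -0.1 2 0 0 0'; python3 -m creep '4 0 0 0.2 0 0 0;4 0 0 0.4 0 0 0;4 0 0 0.6 0 0 0;4 0 0 0.6 0 0 0'
```

```text
clock: 14.78
position: [0.5002, 0.2451, 0.0863]
ee_rot: [-2.154, -2.286, 0.001]
force: [0.6, 0.6, -1.8]
width: 0.534
gripper_force: 40.0
clock: 15.28
position: [0.5004, 0.2452, 0.0806]
ee_rot: [-2.155, -2.286, 0.0]
force: [-1.1, 0.5, -1.8]
width: 0.538
gripper_force: 40.0
```

Continuing in small steps, watching the force.

```bash
python3 -m creep '4 0 0 0.1 0 0 0;4 0 0 0.2 0 0 0;4 0 0 0.3 0 0 0;4 0 0 0.3 0 0 0'; python3 -m creep '4 0 0 0.1 0 0 0;4 0 0 0.1 0 0 0;4 0 0 0.1 0 0 0'
```

```text
clock: 15.78
position: [0.5005, 0.2453, 0.0777]
ee_rot: [-2.155, -2.286, 0.0]
force: [0.3, 0.4, -1.4]
width: 0.533
gripper_force: 40.0
clock: 16.15
position: [0.5009, 0.2454, 0.077]
ee_rot: [2.155, 2.286, 0.001]
force: [0.9, 0.4, -0.9]
width: 0.538
gripper_force: 40.0
```

```bash
python3 -m creep '4 0 0 0.1 0 0 0;4 0 0 0.1 0 0 0;4 0 0 0.1 0 0 0'; python3 -m creep '4 0 0 0.1 0 0 0;4 0 0 0.1 0 0 0;4 0 0 0.1 0 0 0'
```

```text
clock: 16.52
position: [0.5014, 0.2456, 0.0762]
ee_rot: [2.154, 2.286, 0.003]
force: [5.8, 0.6, 2.5]
width: 0.537
gripper_force: 40.0
clock: 16.9
position: [0.502, 0.2457, 0.0756]
ee_rot: [2.154, 2.285, 0.004]
force: [6.4, 0.2, 6.1]
width: 0.54
gripper_force: 40.0
```

```bash
python3 -m creep '4 0 0.15 0 0 0 0;4 0 0.15 0 0 0 0;4 0 0.15 0 0 0 0'; python3 -m creep '4 0 0.1 0.05 0 0 0;4 0 0.1 0.05 0 0 0;4 0 0.1 0.05 0 0 0'
```

```text
clock: 17.27
position: [0.5023, 0.2458, 0.0754]
ee_rot: [2.154, 2.286, 0.001]
force: [2.6, -0.3, 7.7]
width: 0.535
gripper_force: 40.0
clock: 17.65
position: [0.5024, 0.2457, 0.0753]
ee_rot: [2.154, 2.287, -0.001]
force: [-3.1, -2.2, 17.4]
width: 0.531
gripper_force: 40.0
```

```bash
python3 -m creep '4 0 -0.05 -0.05 0 0 0;4 0 -0.05 -0.05 0 0 0;4 0 -0.05 -0.05 0 0 0'; python3 -m creep '4 0 0 0 0 0 0;4 0 0 0 0 0 0;4 0 0 0 0 0 0;4 0 0 0 0 0 0;4 0 0 0 0 0 0'
python3 - <<'E'
from h import *
go(.502,.245,.0753,3.5)
s=vision.get_image("side")[:,:,::-1];t=vision.get_image("wrist")[:,:,::-1]
a=cv2.resize(s[230:370,210:350],(400,400));b=cv2.resize(s[60:200,260:400],(400,400))
w=cv2.resize(t[120:400,180:500],(400,350))
o=np.zeros((600,800,3),np.uint8);o[:300,:400]=a[50:350];o[:300,400:]=b[50:350];o[300:600,:400]=w[:300];cv2.imwrite("pics/f.png",o)
E
```

```text
clock: 18.02
position: [0.5023, 0.2457, 0.0754]
ee_rot: [2.154, 2.287, 0.0]
force: [0.6, -1.2, 9.7]
width: 0.533
gripper_force: 40.0
clock: 18.65
position: [0.5023, 0.2457, 0.0754]
ee_rot: [2.154, 2.287, 0.0]
force: [-0.1, -0.0, 9.8]
width: 0.533
gripper_force: 40.0
t 18.65 pos [0.5023 0.2457 0.0754] d [-0.07 -0.03  0.01] rot [ 0.  -0.  -0.1] F [-0.1 -0.   9.8] w 4.89 g 40.0 j [-0.18  0.59 -0.52  1.88  0.41  0.77 -0.86]
```

View pics/f.png

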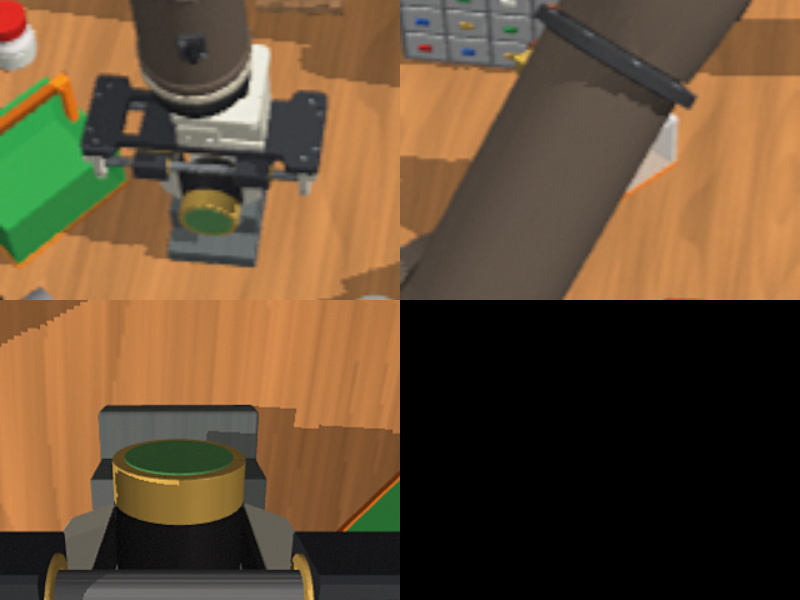

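The lens sits in the V, aligned with the block, front glass outwards. The push is a steady 9.8 N with no sideways load, and the cover is still on the hook. Handing in.

```bash
python3 -c "
from cell import job
print(job.sign_off())"
```

```text
the job is handed in; nothing more can be done
None
```

I handed the job in at about 19 s of the 64 s allowed: the cover hangs by its handle on both prongs, let go, and the lens lies in the V with its front glass towards the light box, held and pressed down with a steady 9.8 N; the hand-in gave no verdict.

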